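Tuck the dial carrier under the clamp bar and hold it flat

ROBOT

A 6-joint arm with a two-finger parallel gripper is mounted at the origin on the work surface. World frame = base frame: x ahead of the robot, y to its left, z up, the work surface at z = 0. Lengths are in m, angles in rad, forces in N, time in s.
With the tool pointing down it reaches from about 0.325 to 0.775 m from the base axis. Payload 5.5 kg.
Tool frame: the origin (TCP) lies where the fingers leave the gripper's body, on its centre line; the fingertips stand 80 mm ahead of it and the grasp point (between the pads) lies 61 mm ahead of it; z points along the fingers, y is the line along which they close (so a half turn about z gives the same grasp; the last joint's range is limited). The gripper opens to 88 mm and grips with 3 to 60 N. Pads are 20 mm wide; open, the fingers measure 115 mm over their backs; the gripper's body (75 mm by 178 mm) begins 61 mm behind the grasp point.
Start: joints at [1.144, 0.091, 1.231, -0, 1.82, -0.057], TCP at [0.217, 0.559, 0.303] pointing down, gripper open.
Joint ranges: [-2.87, 2.87], [-0.86, 2.18], [0.17, 2.46], [-1.51, 4.65], [0.06, 2.69], [-2.65, 2.65]. Speed limits (rad/s): [2.57, 2.57, 3.01, 3.14, 3.14, 3.14].

INTERFACE

Orientations are given as [roll, pitch, yaw] about the fixed x, y, z axes, in that order (R = Rz(yaw) Ry(pitch) Rx(roll)).
In Python, from bench import robot gives the robot as it stands. The module is installed in compiled form; this text tells all that it offers.
- The arm moves only by the tool step_arm, never from a script. Its argument "moves" is one flat list of numbers, 5 for each row, row after row: the opening, from -1 (shut) to 1 (fully open), then the shift along the tool's x, y, z normalised to -1 to 1, where 1 is 150 mm, then the turn about the tool's z normalised to -1 to 1, where 1 is 360 degrees. A call has 1 to 20 rows; each row is the pose to reach, as a shift and turn from the pose commanded when the call began, along the tool's axes at that moment, turning the shorter way round; what a row does not reach only later rows make up. A row lasts 1/10 s, in which the tool goes at most 50 mm and 8.59 degrees, less where a joint would pass 70% of its speed; a pose out of reach is approached as far as the arm can. A call with a number of a shift or a turn outside -1 to 1 is refused whole. A call with a gripper value outside its range is refused whole. The fingers move at their own pace and stop on an object; "squeeze" is the grip in N (left out, the last holds). Time passes only in rows, so rows that repeat a pose let the fingers close. It gives the time, the measured TCP pose, the force, the opening and the grip force at its end, in the units of the state.
- robot.get_obs(): the state, without advancing time (a new reading comes with each control period).
- robot.snapshot(name): name is "scene" or "top" or "wrist"; returns the picture (480x640x3 uint8, blue, green, red); there is no depth.
- robot.camera_model(name): a dict with "K" (3x3 intrinsics, pixels), "distortion" ([k1, k2, p1, p2, k3] as OpenCV has them; the pictures are not rectified), "extrinsics" (4x4, takes a point from world to camera coordinates); the wrist camera has in their place "tool_from_camera" (4x4, takes a point from camera to tool coordinates, whose origin is the TCP and whose axes are the flange's). Camera axes: x right, y down, z forward; pixel columns grow to the right and rows downward; lengths in m; the calibration is good to about 2 mm. A picture is of the moment at which its call begins: read the wrist's pose just before it. camera_model takes no time and is no camera call.
- robot.hand_in(): hands the job in; it is judged then, once.
Trained networks look in the newest picture that a camera, given by its name, has taken for a name from the list of things; names that differ only in an ending like _2 or _b are one class to them, and where a whole thing is asked for, a point or a joint stands for the part that bears it (a point fixed in the world has none). Each returns a list of dicts, best first, with "conf" (0 to 1); they miss things now and then, are a little off and sometimes report something else, mostly with a low value. They report only what shows in the picture. A call takes as long as a camera call. They do not tell look-alikes from the thing itself.
- robot.recognise(label, camera): "rect" ([left, top, right, bottom] in pixels, round what is visible of it).
The state is a dict: "t": time; "q": joint angles; "joint_vel": joint speeds; "joint_torque": joint torques, N m; "tcp_pos": TCP position; "tool_rot": TCP orientation; "wrist_force": force on the tool from outside, world axes, zero at the start; "moment": the same for the moment, N m; "gripper_width": opening from 0.0 (shut) to 1.0 (fully open); "grip_force": force on a finger pad.
Only numpy, scipy, OpenCV 4.12 (cv2) and the standard library are available. Lean on these libraries where they do the work, as an engineer would, in place of code of your own. Each camera call takes 0.05 s, during which the arm holds its last target. There are 200 camera calls.

TASK

Pick up the dial carrier, the flat aluminium plate bearing a white watch dial, and slide its dial end under the clamp bar of the decorating jig, between the two thumbscrews, until its whole end edge meets the stop; do not lift the bar and do not touch the dial. Finish while holding: keep hold of the carrier or keep fingers on it, pressing it flat on the jig's bed with moderate fingertip pressure (about 10 N), so that someone else can tighten the thumbscrews. Leave the other things on the bench where they are.

Things in the scene. Friction and masses are not known exactly. Their poses are not given: they have to be found in the camera images.
- carrier: dial carrier: a flat aluminium plate 130 x 60 x 8 mm, about 0.17 kg, lying loose on the bench, marked across its tail by seven fine ribs 0.5 mm high (x = -57 to -27 mm) where a thumb may press. Origin: centre of its underside. x runs along its length towards the dial end, which goes in first (edge at x = +65 mm, tail edge at x = -65 mm); y across (sides at +-30 mm); z up
- dial: white watch dial, 35 mm across and 1.2 mm thick, fixed on the carrier's top, centred 13 mm from the carrier's centre towards the end that goes in first. Origin: centre of its underside, 8 mm above the carrier's underside. Delicate: not to be touched
- lead_left (a point): bottom corner of the carrier at its dial end, left side (+65, +30, 0 mm in the carrier's frame)
- lead_right (a point): bottom corner of the carrier at its dial end, right side (+65, -30, 0 mm)
- jig: decorating jig fixed to the bench: flat grey bed, 210 mm along x, 200 along y, top 20 mm above the bench, bare in front of a hinged steel clamp bar across its far (+x) end. Origin: centre of its underside, on the bench; x points from the open end towards the bar, the way the carrier slides in. Two slack thumbscrews at x = +52, y = +-78 mm, 29 mm above the bed, on spacers of 7 mm radius
- stop (a point): middle of the foot of the stop face (+60, 0, 20 mm in the jig's frame). The stop is the upright front of a steel ridge 8 mm high and 140 mm wide under the bar. The carrier against it reaches 18 mm under the bar's flat part, its centre at x = -5 mm of the jig
- lip (a point): middle of the front edge of the clamp bar (x = +34 mm in the jig's frame, 19 mm above the bed). The bar's flat part spans x = +42 to +85 and y = +-88 mm, its underside 10.5 mm above the bed: 2.5 mm clear of the carrier lying flat. From x = +42 to +34 mm its front is bent up as a lip
- bar (a joint): lift of the clamp bar about its rear hinge (x = +85 mm), rad: 0 at rest on its spacers, grows as the front lip rises (0.06 is about 3 mm at the lip), at most 0.16. Its own weight and a light spring hold it down; about 2 to 3 N at the lip lifts it
- bottle: bystander, loose: small amber glass bottle with white screw cap, 28 mm across, 62 mm tall. Origin: centre of its underside
- cork_block: bystander, loose: cork block 34 x 56 x 18 mm. Origin: centre of its underside
- brush: bystander, loose: fine paint brush lying down, 170 mm long, 9 mm thick. Origin: centre of its underside
- palette: bystander, loose: thick greenish glass palette 45 x 115 x 9 mm with dabs of paint. Origin: centre of its underside
- watch_holder: bystander, loose: black two-jaw movement holder gripping a round steel watch, about 88 x 40 mm, 28 mm tall. Origin: centre of its underside
- pot: bystander, loose: round lidded wooden pot, 62 mm across, 34 mm tall. Origin: centre of its underside
- loupe: bystander, loose: black eye loupe standing on its wide end, 34 mm across and tall. Origin: centre of its underside
- tweezers: bystander, loose: steel tweezers lying down, about 135 mm long, 13 mm wide, 6 mm tall. Origin: centre of its underside
Mind the look-alikes: they are no part of the job. Several things look just like the carrier: the one meant starts farthest to the robot's left.

How it is judged:
By the outcome, as a careful person would: the job done as asked, in the order asked, and still so for the second after the job is handed in, while the arm keeps its last pose, push and grip.
It also fails if it takes over 42 s, if anything falls off the work surface, if the arm or the gripper's body presses on something with over 40 N, if the wrist force passes 120 N, or if a joint passes its speed limit or range.

## Working session

There is one attempt and no reset: what is moved stays moved. The work goes in short steps, Python scripts to look and compute and a tool call to move; the robot and the scene stay as the last step left them, time stands still between calls to the robot, and variables do not carry over. Pictures are saved under pics/ and viewed, at most 10 in all, crops included, and the job is handed in when it is done.

Besides the shell and the picture viewer there is one more tool, called after "Call:" as name(argument=value, ...) on one line, values as JSON. step_arm: Moves the arm, as the interface text tells. Its arguments: {"type":"object","properties":{"moves":{"type":"array","items":{"type":"number","minimum":-1,"maximum":1}},"squeeze":{"type":"number"}},"required":["moves"]}

```bash
mkdir -p pics
python3 - <<'E'
from bench import robot
import cv2
for n in("scene","top"):
    cv2.imwrite(f"pics/{n}0.png",robot.snapshot(n))
    for l in("carrier","dial","jig","lip"):
        print(n,l,[(round(d["conf"],2),[int(v) for v in d["rect"]]) for d in robot.recognise(l,n)])
o=robot.get_obs();print(o["tcp_pos"],o["tool_rot"],o["t"])
E
```

```text
scene carrier [(0.88, [61, 336, 134, 369]), (0.82, [250, 284, 313, 332]), (0.79, [276, 362, 348, 395]), (0.75, [153, 283, 197, 335])]
scene dial [(0.64, [163, 302, 180, 322]), (0.58, [93, 342, 112, 360]), (0.57, [312, 368, 331, 387]), (0.5, [279, 306, 293, 317]), (0.48, [316, 174, 418, 236])]
scene jig [(0.62, [320, 174, 415, 236])]
scene lip [(0.91, [372, 175, 406, 220])]
top carrier [(0.78, [351, 219, 374, 260]), (0.67, [379, 172, 415, 219]), (0.58, [380, 287, 426, 327]), (0.57, [441, 303, 472, 344])]
top dial [(0.67, [402, 299, 415, 310]), (0.61, [395, 185, 402, 199]), (0.53, [360, 236, 369, 238]), (0.46, [451, 312, 460, 329])]
top jig [(0.81, [195, 207, 271, 282])]
top lip [(0.63, [202, 211, 258, 237])]
[0.21685401 0.55944717 0.30258494] [-3.14149754e+00 -2.83240503e-05  2.77178625e+00] 0.5
```

View pics/top0.png

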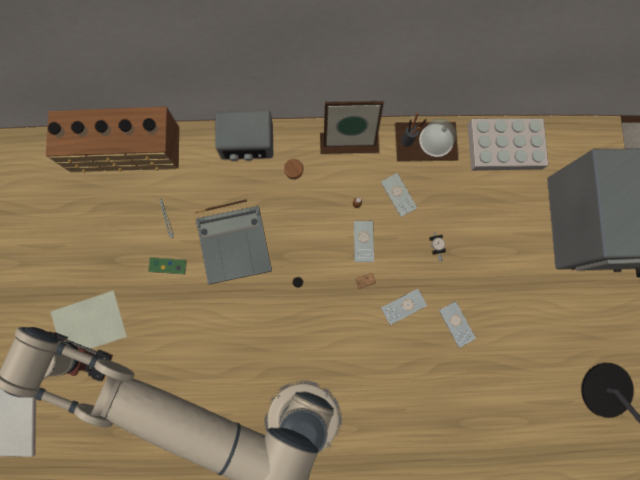

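View pics/scene0.png

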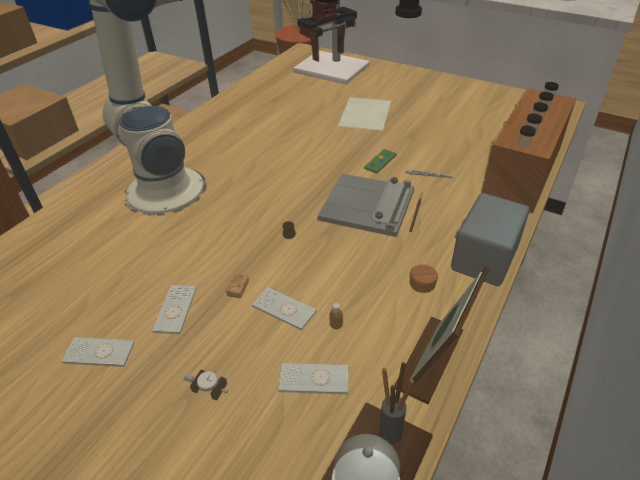

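The top view shows four carrier look-alikes, at about (363,240), (398,195), (404,307) and (457,324). The robot's left is image left, so I expect the one at (363,240) to be the target. The jig is at (234,245) with its bar on the far side.

```bash
cat > h.py <<'E'
from bench import robot
import cv2, numpy as np
from scipy.spatial.transform import Rotation as Rn
def pose(cam,obs=None):
    m=robot.camera_model(cam)
    if cam!="wrist":
        T=np.linalg.inv(np.array(m["extrinsics"]))
    else:
        o=obs; T=np.eye(4); T[:3,:3]=Rn.from_euler("xyz",o["tool_rot"]).as_matrix(); T[:3,3]=o["tcp_pos"]
        T=T@np.array(m["tool_from_camera"])
    return np.array(m["K"]),np.array(m["distortion"]),T
def unproj(cam,px,z,obs=None):
    K,d,T=pose(cam,obs)
    p=cv2.undistortPoints(np.array(px,float).reshape(-1,1,2),K,d).reshape(-1,2)
    r=np.c_[p,np.ones(len(p))]@T[:3,:3].T; c=T[:3,3]
    return c+r*((z-c[2])/r[:,2])[:,None]
def proj(cam,P,obs=None):
    K,d,T=pose(cam,obs); E=np.linalg.inv(T)
    return cv2.projectPoints(np.array(P,float).reshape(-1,1,3),cv2.Rodrigues(E[:3,:3])[0],E[:3,3],K,d)[0].reshape(-1,2)
E
python3 - <<'E'
from h import *
im=cv2.imread("pics/top0.png")
for c in [(363,240),(398,195),(404,307),(457,324)]: print(c,unproj("top",[c],.008).round(3))
print(unproj("top",[(198,217),(260,207),(271,271),(208,283)],.02).round(3))
a=cv2.resize(im[205:295,185:285],None,fx=4,fy=4,interpolation=2);b=cv2.resize(im[205:295,335:420],None,fx=4,fy=4,interpolation=2)
cv2.imwrite("pics/c1.png",np.hstack([a,b]))
m=robot.camera_model("wrist");print(np.array(m["tool_from_camera"]).round(3),np.array(m["K"]).round(0))
E
```

```text
(363, 240) [[ 0.541 -0.2    0.008]]
(398, 195) [[ 0.682 -0.317  0.008]]
(404, 307) [[ 0.329 -0.318  0.008]]
(457, 324) [[ 0.272 -0.481  0.008]]
[[0.624 0.313 0.02 ]
 [0.651 0.119 0.02 ]
 [0.45  0.087 0.02 ]
 [0.417 0.281 0.02 ]]
[[-0.002 -0.968 -0.253  0.068]
 [ 1.    -0.002 -0.001  0.001]
 [ 0.    -0.253  0.968 -0.081]
 [ 0.     0.     0.     1.   ]] [[407.   0. 309.]
 [  0. 407. 239.]
 [  0.   0.   1.]]
```

View pics/c1.png

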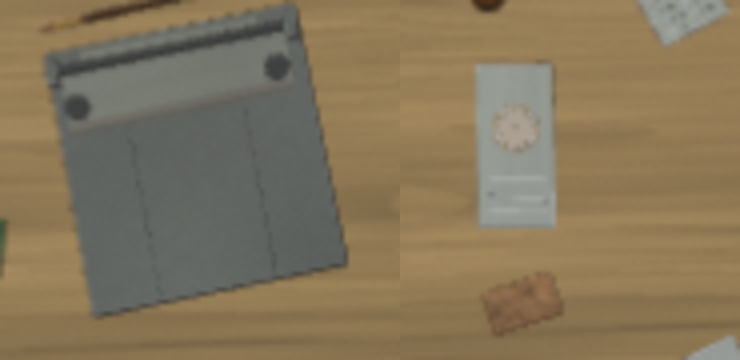

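In the crop, the target plate at (363,240) has its dial end at the top (+x) and its ribs at the bottom. The cork block lies just below the tail. The jig bar is at the top of the jig, yawed about +0.156. I'll go above the jig first for one close look, then on to the carrier.

Call:
step_arm(moves=[1, -1, -0.47, 0, 0, 1, -1, -0.47, 0, 0, 1, -1, -0.47, 0, 0, 1, -1, -0.47, 0, 0, 1, -1, -0.47, 0, 0])

```text
t: 1.0
tcp_pos: [0.3326, 0.4382, 0.303]
tool_rot: [3.141, 0.0, 2.768]
wrist_force: [-0.7, 0.7, -0.7]
gripper_width: 1.0
grip_force: 0.0
```

Call:
step_arm(moves=[1, -1, -0.47, 0, 0, 1, -1, -0.47, 0, 0, 1, -1, -0.47, 0, 0, 1, -1, -0.47, 0, 0, 1, -1, -0.47, 0, 0])

```text
t: 1.5
tcp_pos: [0.4461, 0.3195, 0.3024]
tool_rot: [3.142, -0.001, 2.77]
wrist_force: [-0.3, 0.3, -0.5]
gripper_width: 0.999
grip_force: 0.0
```

Call:
step_arm(moves=[1, -1, -0.47, 0, 0.416, 1, -1, -0.47, 0, 0.416, 1, -1, -0.47, 0, 0.416, 1, -1, -0.47, 0, 0.416, 1, -1, -0.47, 0, 0.416, 1, -1, -0.47, 0, 0.416, 1, -1, -0.47, 0, 0.416, 1, -1, -0.47, 0, 0.416, 1, -1, -0.47, 0, 0.416, 1, -1, -0.47, 0, 0.416, 1, -1, -0.47, 0, 0.416, 1, -1, -0.47, 0, 0.416, 1, -1, -0.47, 0, 0.416, 1, -1, -0.47, 0, 0.416, 1, -1, -0.47, 0, 0.416, 1, -1, -0.47, 0, 0.416, 1, -1, -0.47, 0, 0.416, 1, -1, -0.47, 0, 0.416, 1, -1, -0.47, 0, 0.416, 1, -1, -0.47, 0, 0.416])

```text
t: 3.5
tcp_pos: [0.5593, 0.2017, 0.3026]
tool_rot: [-3.141, 0.0, 0.162]
wrist_force: [-0.3, 1.1, -0.0]
gripper_width: 0.999
grip_force: 0.0
```

Run:
```python
from h import *
import pickle
o=robot.get_obs(); im=robot.snapshot("wrist"); cv2.imwrite("pics/wj.png",im)
pickle.dump(o,open("wj.pkl","wb"));print(o["t"],o["tcp_pos"],o["tool_rot"],o["wrist_force"])
```

```text
3.5 [0.55932586 0.20167687 0.30262285] [-3.14090047e+00  1.88971989e-04  1.62406572e-01] [-0.31640654  1.11568096 -0.01465143]
```

View pics/wj.png

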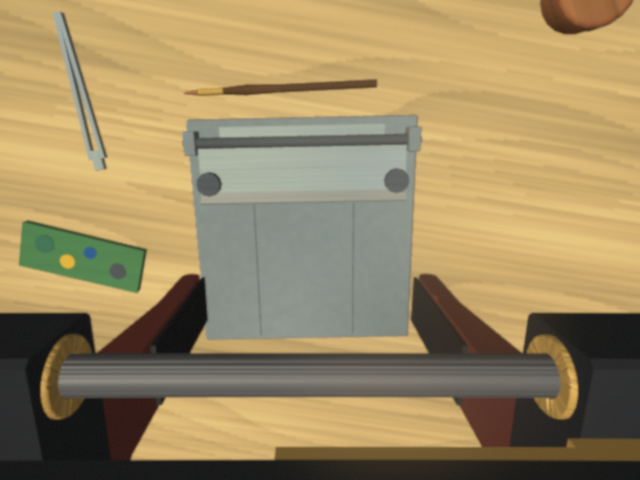

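The wrist view over the jig shows the bar lip along rows 200–204, the screws at (208,184) and (397,180), and the bed's front corners at (208,339) and (408,335).

Run:
```python
from h import *
import pickle
o=pickle.load(open("wj.pkl","rb"))
from scipy.optimize import least_squares
L=np.array([[-.105,.1,.02],[-.105,-.1,.02],[.052,.078,.049],[.052,-.078,.049]])
px=np.array([(208,339),(408,335),(208,184),(397,180)],float)
def W(p,L): 
    c,s=np.cos(p[2]),np.sin(p[2]); return np.c_[p[0]+c*L[:,0]-s*L[:,1],p[1]+s*L[:,0]+c*L[:,1],L[:,2]]
r=least_squares(lambda p:(proj("wrist",W(p,L),o)-px).ravel(),[.535,.2,.156])
print(r.x.round(4),r.fun.round(1))
print(proj("wrist",W(r.x,np.array([[.034,.088,.039],[.034,-.088,.039],[.042,.088,.0305],[.042,-.088,.0305]])),o).round())
dx=np.array([.52,-.2])-o["tcp_pos"][:2];y=o["tool_rot"][2];print("tool shift to",dx@[np.cos(y),np.sin(y)],dx@[np.sin(y),-np.cos(y)],y)
```

```text
[0.5379 0.2024 0.1852] [-1.8  1.1  1.2  0.6 -0.4 -0.2  0.9 -0.9]
[[201. 204.]
 [407. 199.]
 [202. 193.]
 [405. 188.]]
tool shift to -0.10375694251739123 0.3900324669431331 0.16240657179223428
```

Call:
step_arm(moves=[1, -0.21, 0.87, 0, 0, 1, -0.21, 0.87, 0, 0, 1, -0.21, 0.87, 0, 0, 1, -0.21, 0.87, 0, 0])

```text
t: 3.95
tcp_pos: [0.5492, 0.0628, 0.303]
tool_rot: [3.14, -0.0, 0.155]
wrist_force: [0.9, 0.7, -0.4]
gripper_width: 0.996
grip_force: 0.0
```

Call:
step_arm(moves=[1, -0.21, 0.87, 0, 0, 1, -0.21, 0.87, 0, 0, 1, -0.21, 0.87, 0, 0, 1, -0.21, 0.87, 0, 0])

```text
t: 4.35
tcp_pos: [0.5387, -0.0704, 0.3025]
tool_rot: [3.141, 0.0, 0.155]
wrist_force: [0.1, 1.6, 0.3]
gripper_width: 0.998
grip_force: 0.0
```

Call:
step_arm(moves=[1, -0.21, 0.87, 0.4, 0.026, 1, -0.21, 0.87, 0.4, 0.026, 1, -0.21, 0.87, 0.4, 0.026, 1, -0.21, 0.87, 0.4, 0.026, 1, -0.21, 0.87, 0.4, 0.026, 1, -0.21, 0.87, 0.4, 0.026])

```text
t: 4.95
tcp_pos: [0.5292, -0.2, 0.2436]
tool_rot: [-3.141, -0.002, -0.003]
wrist_force: [0.3, 0.0, 0.1]
gripper_width: 1.0
grip_force: 0.0
```

Run:
```python
from h import *
import pickle
o=robot.get_obs(); im=robot.snapshot("wrist"); cv2.imwrite("pics/wc.png",im)
pickle.dump(o,open("wc.pkl","wb"));print(o["t"],o["tcp_pos"],o["tool_rot"],o["wrist_force"])
for l in("carrier","dial"): print([(round(d["conf"],2),[int(v) for v in d["rect"]]) for d in robot.recognise(l,"wrist")])
```

```text
4.95 [ 0.52917835 -0.20002863  0.24364532] [-3.14119465e+00 -1.59433969e-03 -3.10305399e-03] [0.34038828 0.01231771 0.06025048]
[(0.84, [274, 127, 352, 284]), (0.68, [362, 399, 483, 448]), (0.58, [428, 1, 551, 111])]
[(0.78, [449, 0, 496, 13]), (0.56, [431, 415, 473, 443])]
```

View pics/wc.png

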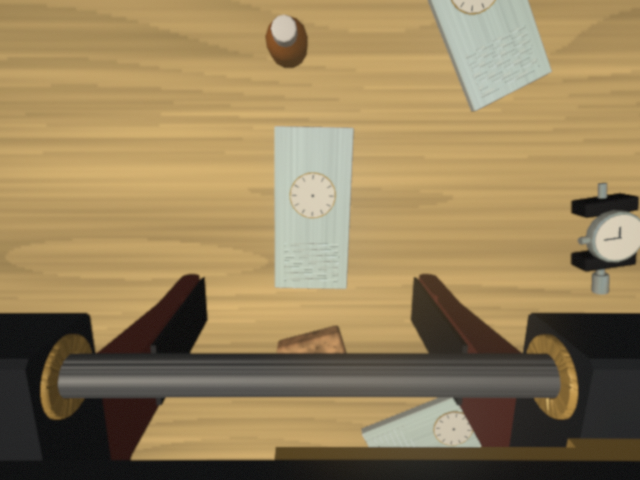

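The wrist view shows the target plate with corners (274,127), (353,128), (347,288) and (275,287). Its dial is at (313,195), towards the far end, with the ribs near the tail. The other look-alikes lie further right, at (490,50) and (430,420).

Run:
```python
from h import *
import pickle
from scipy.optimize import least_squares
o=pickle.load(open("wc.pkl","rb"))
L=np.array([[.065,.03,.008],[.065,-.03,.008],[-.065,-.03,.008],[-.065,.03,.008],[.013,0,.0092]])
px=np.array([(274,127),(353,128),(347,288),(275,287),(313,195)],float)
def W(p,L): 
    c,s=np.cos(p[2]),np.sin(p[2]); return np.c_[p[0]+c*L[:,0]-s*L[:,1],p[1]+s*L[:,0]+c*L[:,1],L[:,2]]
r=least_squares(lambda p:(proj("wrist",W(p,L),o)-px).ravel(),[.54,-.2,0])
p=r.x;print(p.round(4),r.fun.round(1))
g=W(p,np.array([[-.042,0,0]]))[0];dx=g[:2]-o["tcp_pos"][:2];y=o["tool_rot"][2];print("shift mm",1e3*(dx@[np.cos(y),np.sin(y)]),1e3*(dx@[np.sin(y),-np.cos(y)]),"turn deg",-np.degrees(p[2]-y))
```

```text
[ 0.5389 -0.2023 -0.0181] [-0.4 -1.3  0.6 -1.2  0.2  1.2 -0.   1.3 -0.4  0.5]
shift mm -32.26138067785169 1.648839776396301 turn deg 0.8615755124917442
```

Call:
step_arm(moves=[1, -0.213, 0.011, 0.3, 0.0024, 1, -0.213, 0.011, 0.6, 0.0024, 1, -0.213, 0.011, 0.9, 0.0024, 1, -0.213, 0.011, 0.9, 0.0024, 1, -0.213, 0.011, 0.9, 0.0024], squeeze=25)

```text
t: 5.6
tcp_pos: [0.4966, -0.2027, 0.1086]
tool_rot: [-3.141, 0.0, -0.019]
wrist_force: [0.1, -0.8, 1.0]
gripper_width: 0.999
grip_force: 0.0
```

Call:
step_arm(moves=[1, 0, 0, 0.09, 0, 1, 0, 0, 0.15, 0, 1, 0, 0, 0.172, 0, 1, 0, 0, 0.172, 0])

```text
t: 6.0
tcp_pos: [0.4963, -0.2033, 0.0816]
tool_rot: [-3.141, 0.0, -0.02]
wrist_force: [0.0, 0.2, 0.3]
gripper_width: 0.997
grip_force: 0.0
```

Call:
step_arm(moves=[-1, 0, 0, 0, 0, -1, 0, 0, 0, 0, -1, 0, 0, 0, 0, -1, 0, 0, 0, 0, -1, 0, 0, 0, 0, -1, 0, 0, 0, 0, -1, 0, 0, 0, 0, -1, 0, 0, 0, 0], squeeze=30)

```text
t: 6.8
tcp_pos: [0.4964, -0.2033, 0.0821]
tool_rot: [-3.141, -0.0, -0.02]
wrist_force: [-0.5, 1.2, 3.7]
gripper_width: 0.678
grip_force: 30.0
```

Call:
step_arm(moves=[-1, 0, 0, -0.1, 0, -1, 0, 0, -0.3, 0, -1, 0, 0, -0.5, 0, -1, 0, 0, -0.5, 0])

```text
t: 7.2
tcp_pos: [0.4981, -0.2044, 0.1626]
tool_rot: [3.137, -0.008, -0.021]
wrist_force: [-0.4, -0.5, -1.4]
gripper_width: 0.679
grip_force: 30.0
```

Run:
```python
from h import *
import pickle
o=robot.get_obs(); im=robot.snapshot("wrist"); cv2.imwrite("pics/wg.png",im)
pickle.dump(o,open("wg.pkl","wb"));print(o["t"],o["tcp_pos"],o["tool_rot"],o["wrist_force"],o["gripper_width"],o["grip_force"])
```

```text
7.2 [ 0.49808313 -0.20442926  0.16257203] [ 3.1374358  -0.00792838 -0.02054567] [-0.36987591 -0.47492894 -1.38857537] 0.6787855392321096 29.96476113796234
```

View pics/wg.png

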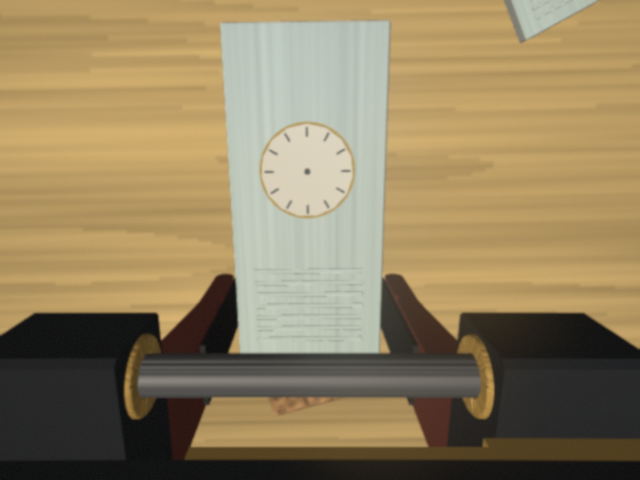

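The carrier is held: front corners at (221,24) and (391,21), dial centre at (307,171), first rib near row 268. I'll fit its pose in the tool frame.

Run:
```python
from h import *
import pickle
from scipy.optimize import least_squares
o=pickle.load(open("wg.pkl","rb")); print(robot.get_obs()["tcp_pos"])
t=dict(tcp_pos=np.zeros(3),tool_rot=[0,0,0])
# carrier in tool frame; tool z down: base orientation Rx(pi)
L=np.array([[.065,.03,.008],[.065,-.03,.008],[.013,0,.0092],[-.027,0,.0085],[-.058,.03,.008],[-.058,-.03,.008]])
px=np.array([(221,24),(391,21),(307,171),(309,268)],float)
def P(p,L): return p[:3]+Rn.from_euler("xyz",[np.pi,p[3],p[4]]).apply(L)
def f(p):
    q=proj("wrist",P(p,L),t); e=(q[:4]-px); 
    e[3,0]=0
    l=q[4]-q[0]; lx=q[0,0]+l[0]*(352-q[0,1])/l[1]-241
    r=q[5]-q[1]; rx=q[1,0]+r[0]*(352-q[1,1])/r[1]-379
    return np.r_[e.ravel(),lx,rx]
r=least_squares(f,[.042,0,.078,0,0]);print(r.x.round(4),r.fun.round(1))
```

```text
[ 0.49732806 -0.20403968  0.15978704]
[ 0.0426 -0.0007  0.0865  0.0038 -0.0108] [ 0.1 -0.6 -0.6  0.2  0.6 -0.1  0.   0.7  0.4 -0.4]
```

Call:
step_arm(moves=[-1, -0.03, -0.2, 0, 0, -1, -0.07, -0.43, 0, 0, -1, -0.11, -0.66, 0, 0, -1, -0.14, -0.86, 0, 0])

```text
t: 7.65
tcp_pos: [0.4768, -0.0726, 0.1549]
tool_rot: [-3.141, 0.003, -0.021]
wrist_force: [0.9, 0.3, -1.8]
gripper_width: 0.679
grip_force: 30.0
```

Call:
step_arm(moves=[-1, -0.03, -0.2, 0, 0, -1, -0.07, -0.43, 0, 0, -1, -0.11, -0.66, 0, 0, -1, -0.14, -0.86, 0, 0])

```text
t: 8.05
tcp_pos: [0.4584, 0.0568, 0.155]
tool_rot: [3.141, 0.003, -0.02]
wrist_force: [1.3, 0.7, -0.8]
gripper_width: 0.681
grip_force: 30.0
```

Call:
step_arm(moves=[-1, -0.03, -0.2, 0, -0.01, -1, -0.07, -0.43, 0, -0.02, -1, -0.11, -0.66, 0, -0.03, -1, -0.14, -0.86, 0, -0.031, -1, -0.14, -0.86, 0, -0.031, -1, -0.14, -0.86, 0, -0.031])

```text
t: 8.65
tcp_pos: [0.4406, 0.1849, 0.1553]
tool_rot: [3.141, 0.003, 0.176]
wrist_force: [-0.7, -1.1, -1.1]
gripper_width: 0.681
grip_force: 30.0
```

Run:
```python
from h import *
import pickle
o=robot.get_obs(); im=robot.snapshot("wrist"); cv2.imwrite("pics/wp.png",im)
pickle.dump(o,open("wp.pkl","wb"));print(o["t"],o["tcp_pos"],o["tool_rot"],o["wrist_force"],o["gripper_width"],o["grip_force"])
```

```text
8.65 [0.44057399 0.1848546  0.15528271] [3.14054735e+00 2.55538697e-03 1.75774286e-01] [-0.7304144  -1.12028207 -1.06981878] 0.681367138809873 29.964872896671295
```

View pics/wp.png

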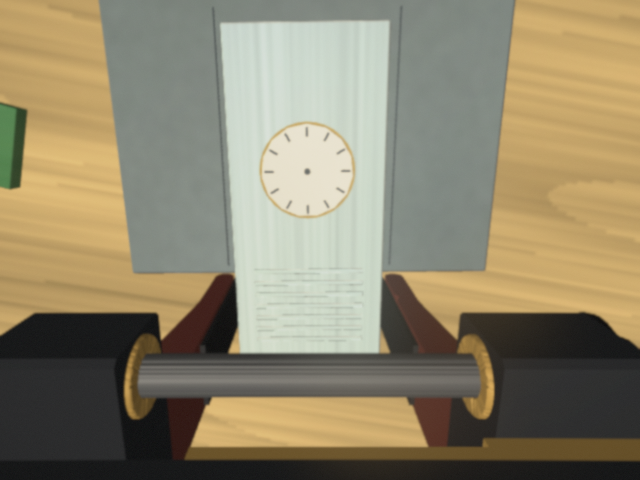

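The carrier is centred between the bed grooves at (214–228) and (390–402), about 0.01 rad rotated to the left, with its front edge well short of the bar. I'll lower it with a small turn correction.

Call:
step_arm(moves=[-1, 0, 0, 0.12, 0.0016, -1, 0, 0, 0.24, 0.0016, -1, 0, 0, 0.31, 0.0016, -1, 0, 0, 0.335, 0.0016, -1, 0, 0, 0.335, 0.0016])

```text
t: 9.2
tcp_pos: [0.4412, 0.1842, 0.1061]
tool_rot: [3.141, 0.001, 0.163]
wrist_force: [-0.1, -0.4, -1.5]
gripper_width: 0.673
grip_force: 30.0
```

Call:
step_arm(moves=[-1, 0, 0, 0.008, 0, -1, 0, 0, 0.008, 0, -1, 0, 0, 0.008, 0])

```text
t: 9.5
tcp_pos: [0.4416, 0.1849, 0.1061]
tool_rot: [-3.141, -0.001, 0.164]
wrist_force: [-0.2, 0.2, -2.1]
gripper_width: 0.678
grip_force: 30.0
```

Call:
step_arm(moves=[-1, 0, 0, 0.01, 0, -1, 0, 0, 0.014, 0, -1, 0, 0, 0.014, 0])

```text
t: 9.8
tcp_pos: [0.4412, 0.1849, 0.1032]
tool_rot: [3.142, 0.0, 0.164]
wrist_force: [-0.5, -0.3, -1.3]
gripper_width: 0.679
grip_force: 30.0
```

Call:
step_arm(moves=[-1, 0, 0, 0.006, 0, -1, 0, 0, 0.006, 0, -1, 0, 0, 0.006, 0])

```text
t: 10.1
tcp_pos: [0.4413, 0.1849, 0.1024]
tool_rot: [-3.142, -0.0, 0.164]
wrist_force: [0.1, 0.2, -0.8]
gripper_width: 0.68
grip_force: 30.0
```

Call:
step_arm(moves=[-1, 0, 0, 0.005, 0, -1, 0, 0, 0.005, 0, -1, 0, 0, 0.005, 0])

```text
t: 10.4
tcp_pos: [0.4413, 0.1849, 0.1021]
tool_rot: [-3.141, -0.0, 0.164]
wrist_force: [-1.9, -1.2, 3.1]
gripper_width: 0.675
grip_force: 30.0
```

Call:
step_arm(moves=[-1, 0, 0, 0.004, 0, -1, 0, 0, 0.004, 0, -1, 0, 0, 0.004, 0])

```text
t: 10.7
tcp_pos: [0.4413, 0.1849, 0.1021]
tool_rot: [-3.141, -0.0, 0.164]
wrist_force: [-4.3, -1.7, 6.8]
gripper_width: 0.674
grip_force: 30.0
```

Contact with the bed is confirmed. Now I'll slide it in, then creep to the stop.

Call:
step_arm(moves=[-1, 0.04, 0, 0, 0, -1, 0.08, -0.002, 0, 0, -1, 0.12, -0.003, 0, 0, -1, 0.16, -0.004, 0, 0, -1, 0.2, -0.005, 0, 0, -1, 0.2, -0.005, 0, 0])

```text
t: 11.3
tcp_pos: [0.4712, 0.1908, 0.1021]
tool_rot: [-3.141, -0.001, 0.164]
wrist_force: [-3.4, -0.7, 6.1]
gripper_width: 0.676
grip_force: 30.0
```

Call:
step_arm(moves=[-1, 0.02, 0, 0, 0, -1, 0.04, -0.001, 0, 0, -1, 0.06, -0.002, 0, 0, -1, 0.08, -0.002, 0, 0, -1, 0.08, -0.002, 0, 0])

```text
t: 11.8
tcp_pos: [0.4825, 0.193, 0.1021]
tool_rot: [-3.141, 0.0, 0.164]
wrist_force: [-5.5, -0.6, 7.0]
gripper_width: 0.681
grip_force: 30.0
```

Run:
```python
from h import *
o=robot.get_obs(); im=robot.snapshot("wrist"); cv2.imwrite("pics/ws.png",im)
print(o["t"],o["tcp_pos"],o["tool_rot"],o["wrist_force"],o["moment"],o["gripper_width"])
```

```text
11.8 [0.48245388 0.19299805 0.10211985] [-3.14108743e+00  2.91819447e-04  1.64438651e-01] [-5.50594126 -0.62535566  7.01614284] [-0.05782751  1.04025023  0.05854099] 0.6806425307200513
```

View pics/ws.png

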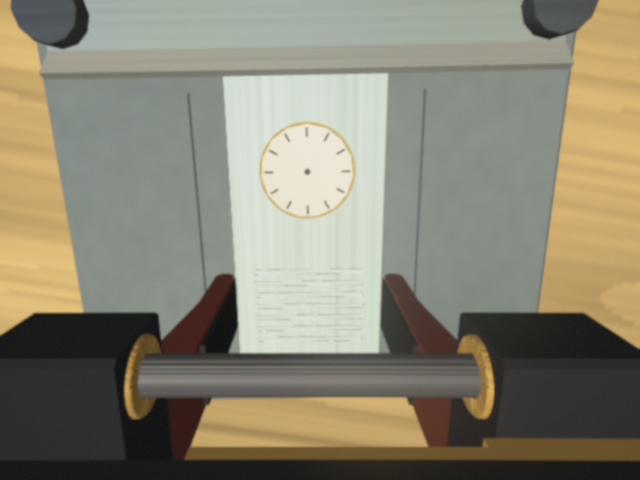

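The carrier's end is now under the lip (lip line about row 70), centred between the screws, and parallel to it. I'll creep on to the stop.

Call:
step_arm(moves=[-1, 0.01, 0, 0, 0, -1, 0.02, 0, 0, 0, -1, 0.03, 0, 0, 0, -1, 0.035, 0, 0, 0, -1, 0.035, 0, 0, 0])

```text
t: 12.35
tcp_pos: [0.4873, 0.1938, 0.1021]
tool_rot: [-3.141, 0.001, 0.165]
wrist_force: [-5.8, -0.2, 8.3]
gripper_width: 0.676
grip_force: 30.0
```

Call:
step_arm(moves=[-1, 0.005, 0, 0, 0, -1, 0.01, 0, 0, 0, -1, 0.01, 0, 0, 0])

```text
t: 12.65
tcp_pos: [0.4887, 0.1941, 0.1021]
tool_rot: [-3.141, 0.001, 0.165]
wrist_force: [-5.8, -0.5, 9.2]
gripper_width: 0.677
grip_force: 30.0
```

Call:
step_arm(moves=[-1, 0.005, 0, 0, 0, -1, 0.008, 0, 0, 0, -1, 0.008, 0, 0, 0])

```text
t: 12.95
tcp_pos: [0.4898, 0.1943, 0.1021]
tool_rot: [-3.141, 0.001, 0.165]
wrist_force: [-6.3, -1.7, 8.7]
gripper_width: 0.676
grip_force: 30.0
```

Call:
step_arm(moves=[-1, 0.006, 0, 0, 0, -1, 0.006, 0, 0, 0, -1, 0.006, 0, 0, 0])

```text
t: 13.25
tcp_pos: [0.49, 0.1943, 0.1021]
tool_rot: [-3.141, 0.003, 0.165]
wrist_force: [-10.2, -2.4, 9.9]
gripper_width: 0.68
grip_force: 30.0
```

Call:
step_arm(moves=[-1, 0.006, 0, 0, 0, -1, 0.006, 0, 0, 0, -1, 0.006, 0, 0, 0])

```text
t: 13.55
tcp_pos: [0.4902, 0.1943, 0.1021]
tool_rot: [-3.141, 0.005, 0.165]
wrist_force: [-13.9, -3.2, 14.0]
gripper_width: 0.68
grip_force: 30.0
```

Call:
step_arm(moves=[-1, 0.006, 0, 0, 0, -1, 0.006, 0, 0, 0, -1, 0.006, 0, 0, 0])

```text
t: 13.85
tcp_pos: [0.4904, 0.1944, 0.1021]
tool_rot: [-3.141, 0.007, 0.165]
wrist_force: [-18.0, -3.4, 15.8]
gripper_width: 0.678
grip_force: 30.0
```

Run:
```python
from h import *
m=[]
for i in range(3):
    robot.snapshot("scene"); o=robot.get_obs(); m.append(np.r_[o["wrist_force"],o["moment"],o["tool_rot"]]); 
print(np.round(m,3))
cv2.imwrite("pics/s2.png",robot.snapshot("scene"))
```

```text
[[-1.7573e+01 -3.6360e+00  1.6137e+01 -5.1400e-01  3.2760e+00  2.1000e-02
  -3.1420e+00  7.0000e-03  1.6500e-01]
 [-1.7232e+01 -3.6710e+00  1.5464e+01 -4.8400e-01  3.2390e+00 -2.0000e-03
  -3.1410e+00  7.0000e-03  1.6500e-01]
 [-1.7214e+01 -3.5140e+00  1.5694e+01 -4.8300e-01  3.2950e+00 -7.6000e-02
  -3.1410e+00  7.0000e-03  1.6500e-01]]
```

The moment about z is near zero with about 12 N on the stop, so the end edge is bearing fully. I'll ease the push so the downward press is about 10 N.

Call:
step_arm(moves=[-1, -0.004, 0, 0, 0, -1, -0.008, 0, -0.002, 0, -1, -0.008, 0, -0.002, 0, -1, -0.008, 0, -0.002, 0])

```text
t: 14.45
tcp_pos: [0.4902, 0.1943, 0.1021]
tool_rot: [-3.141, 0.005, 0.165]
wrist_force: [-12.7, -2.3, 10.3]
gripper_width: 0.679
grip_force: 30.0
```

Run:
```python
from h import *
m=[]
for i in range(5):
    im=robot.snapshot("wrist"); o=robot.get_obs(); m.append(np.r_[o["wrist_force"],o["moment"]]) 
print(np.round(m,2),o["tcp_pos"],o["tool_rot"],o["t"])
s=robot.snapshot("scene")[160:260,300:440]
cv2.imwrite("pics/fin.png",np.vstack([im[:300],cv2.resize(s,(420,300),interpolation=2)[:,:].copy() if 0 else cv2.copyMakeBorder(cv2.resize(s,(420,300),interpolation=2),0,0,0,220,0)]))
```

```text
[[-1.209e+01 -2.170e+00  1.181e+01 -3.000e-01  2.220e+00  1.000e-02]
 [-1.192e+01 -1.930e+00  1.133e+01 -3.100e-01  2.240e+00  3.000e-02]
 [-1.192e+01 -2.180e+00  1.224e+01 -2.800e-01  2.220e+00  4.000e-02]
 [-1.244e+01 -2.620e+00  1.190e+01 -2.900e-01  2.290e+00  6.000e-02]
 [-1.325e+01 -2.350e+00  1.162e+01 -2.700e-01  2.280e+00 -2.000e-02]] [0.49016513 0.19429082 0.10210061] [-3.14135303  0.00467936  0.16473717] 14.7
```

View pics/fin.png

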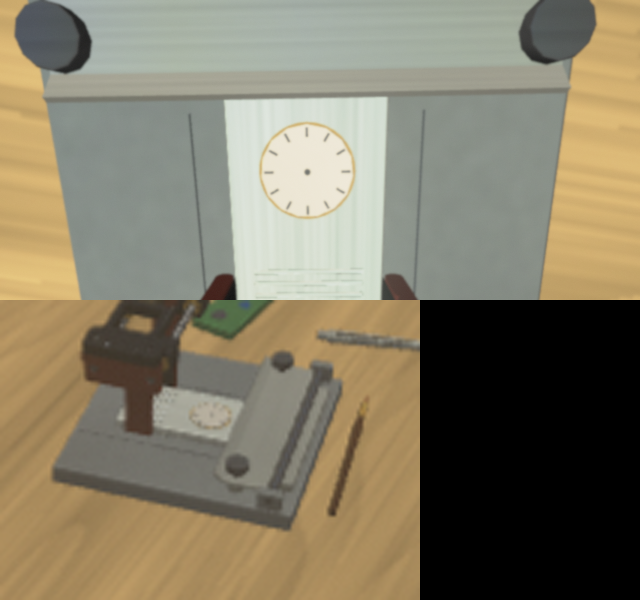

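The end is under the bar with the dial clear (lip at row 97, dial from row 122), and the bar is not lifted. The moments suggest the load bears on the nose, so the tail may be a hair off the bed. I'll release, close the fingers and press on the thumb ribs from above instead.

Call:
step_arm(moves=[-1, 0, 0, -0.008, 0, -1, 0, 0, -0.008, 0, -1, 0, 0, -0.008, 0], squeeze=10)

```text
t: 15.05
tcp_pos: [0.4904, 0.1944, 0.102]
tool_rot: [-3.141, 0.004, 0.165]
wrist_force: [-7.0, -0.2, 3.2]
gripper_width: 0.684
grip_force: 10.0
```

Call:
step_arm(moves=[0.7, 0, 0, 0, 0, 0.7, 0, 0, 0, 0, 0.7, 0, 0, 0, 0, 0.7, 0, 0, 0, 0])

```text
t: 15.45
tcp_pos: [0.492, 0.1943, 0.1025]
tool_rot: [3.142, -0.0, 0.164]
wrist_force: [0.4, 0.1, -0.1]
gripper_width: 0.85
grip_force: 0.0
```

Call:
step_arm(moves=[0.7, 0, 0, -0.06, 0, 0.7, 0, 0, -0.13, 0, -1, 0, 0, -0.13, 0, -1, 0, 0, -0.13, 0, -1, 0, 0, -0.13, 0, -1, 0, 0, -0.13, 0, -1, 0, 0, -0.13, 0, -1, 0, 0, -0.13, 0, -1, 0, 0, -0.13, 0, -1, 0, 0, -0.13, 0, -1, 0, 0, -0.13, 0, -1, 0, 0, -0.13, 0, -1, 0, 0, -0.13, 0, -1, 0, 0, -0.13, 0])

```text
t: 16.85
tcp_pos: [0.4918, 0.1943, 0.122]
tool_rot: [3.142, -0.0, 0.164]
wrist_force: [-1.1, 0.5, 0.9]
gripper_width: 0.004
grip_force: 0.0
```

Run:
```python
from h import *
o=robot.get_obs(); im=robot.snapshot("wrist"); print(o["t"],o["tcp_pos"],o["tool_rot"],o["wrist_force"],o["gripper_width"])
cv2.imwrite("pics/rel.png",im)
```

```text
16.85 [0.4918349  0.1942843  0.12204747] [ 3.14157938e+00 -4.12840739e-05  1.64241951e-01] [-1.11856428  0.46274964  0.94615565] 0.0036565941125694472
```

View pics/rel.png

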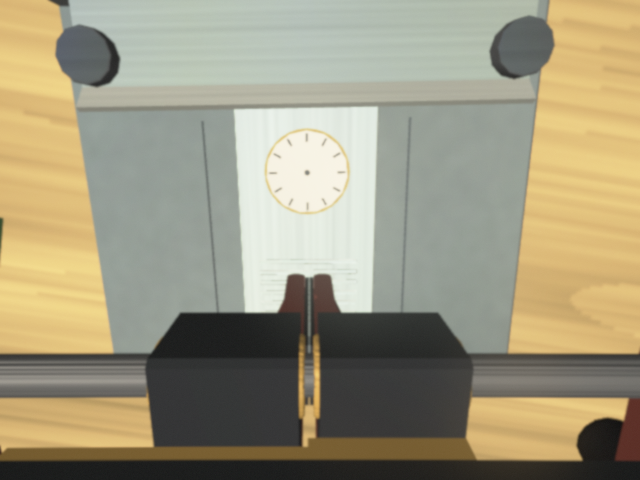

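The plate stayed against the stop, and the closed fingertips are over the ribs. Now I'll press down.

Call:
step_arm(moves=[-1, -0.01, 0, 0.04, 0, -1, -0.01, 0, 0.07, 0, -1, -0.01, 0, 0.084, 0, -1, -0.01, 0, 0.084, 0])

```text
t: 17.3
tcp_pos: [0.4901, 0.194, 0.1089]
tool_rot: [3.141, 0.001, 0.164]
wrist_force: [-0.2, -0.4, 0.4]
gripper_width: 0.006
grip_force: 0.0
```

Call:
step_arm(moves=[-1, 0, 0, 0.004, 0, -1, 0, 0, 0.006, 0, -1, 0, 0, 0.006, 0])

```text
t: 17.6
tcp_pos: [0.4904, 0.1941, 0.1086]
tool_rot: [-3.142, -0.0, 0.164]
wrist_force: [0.2, 0.9, -0.0]
gripper_width: 0.003
grip_force: 0.0
```

Call:
step_arm(moves=[-1, 0, 0, 0.005, 0, -1, 0, 0, 0.005, 0, -1, 0, 0, 0.005, 0])

```text
t: 17.9
tcp_pos: [0.4905, 0.1941, 0.1084]
tool_rot: [-3.142, -0.001, 0.164]
wrist_force: [-2.1, -0.7, 4.9]
gripper_width: 0.003
grip_force: 2.4
```

Call:
step_arm(moves=[-1, 0, 0, 0.005, 0, -1, 0, 0, 0.005, 0, -1, 0, 0, 0.005, 0])

```text
t: 18.2
tcp_pos: [0.4905, 0.1941, 0.1083]
tool_rot: [-3.142, -0.001, 0.164]
wrist_force: [-4.3, -1.0, 9.0]
gripper_width: 0.006
grip_force: 4.3
```

Call:
step_arm(moves=[-1, 0.002, 0, 0.0015, 0, -1, 0.002, 0, 0.0015, 0, -1, 0.002, 0, 0.0015, 0])

```text
t: 18.5
tcp_pos: [0.4906, 0.1941, 0.1083]
tool_rot: [-3.142, -0.0, 0.164]
wrist_force: [-5.3, -1.4, 10.0]
gripper_width: 0.002
grip_force: 5.3
```

Run:
```python
from h import *
m=[]
for i in range(3):
    robot.snapshot("wrist"); o=robot.get_obs(); m.append(np.r_[o["wrist_force"],o["moment"]])
print(np.round(m,2),o["tcp_pos"],o["tool_rot"],o["t"]); f=np.mean(m,0)
if 8<f[2]<13: print(robot.hand_in())
```

```text
[[-5.970e+00 -1.900e+00  1.037e+01 -3.600e-01  1.190e+00  3.000e-02]
 [-5.770e+00 -2.570e+00  1.145e+01 -3.100e-01  1.110e+00 -1.000e-02]
 [-6.240e+00 -1.330e+00  1.062e+01 -3.400e-01  1.180e+00  2.000e-02]] [0.49052239 0.1940965  0.10828542] [-3.14158070e+00 -4.58204863e-05  1.64355284e-01] 18.65
the job is handed in; nothing more can be done
None
```

I handed the job in at about 18.7 s: the carrier's dial end is under the bar against the stop, and closed fingertips press its ribs onto the bed with about 10.8 N; the full-edge contact is inferred from forces, as the bar hides the stop.

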